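# Catch tray in, bin lid held open for the customer

### The arm

A 6-joint arm with a two-finger parallel gripper is mounted at the origin on the work surface. World frame = base frame: x ahead of the robot, y to its left, z up, the work surface at z = 0. Lengths are in m, angles in rad, forces in N, time in s.
With the tool pointing down it reaches from about 0.35 to 0.775 m from the base axis. Payload 5.5 kg.
Tool frame: the origin (TCP) lies midway between the tips of the shut fingers; the grasp point (between the pads) lies 19 mm behind it (robot.grip_point_offset is the distance from the TCP to the grasp point, in m); z points along the fingers, y is the direction in which the jaws open and shut (so a half turn about z gives the same grasp; the last joint's range is limited). The gripper opens to 85 mm and grips with 20 to 120 N. Pads are 22 mm wide; open, the fingers measure 114 mm over their backs; the gripper's body (76 mm by 85 mm) begins 54 mm behind the grasp point. The pads swing forward as they close: fully open they stand 13 mm farther back than shut.
Start: joints at [-1.367, 0.313, 0.046, 1.304, 0, 1.431], TCP at [0.194, -0.541, 0.231] pointing down, gripper open.
Joint ranges: [-2.76, 2.76], [-0.86, 1.69], [-1.03, 1.26], [-2.2, 2.34], [-1.47, 1.5], [-3.14, 3.14]. Speed limits (rad/s): [2.57, 2.57, 3.14, 3.14, 3.14, 3.14].

### API

Orientations are given as a unit quaternion [w, x, y, z].
In Python, from workcell import robot, grab_frame gives the robot as it stands.
- The arm moves only by the shell command python3 -m crank 'ROWS' [FORCE]. ROWS is JSON, a list that holds one entry, the list of rows, each a list of 5 numbers: the shift along the tool's x, y, z scaled (see below), then the turn about the tool's z scaled (see below), then the gripper's target within -1 to 1 (fully open at 1, half-way at 0, shut at -1). A call has 1 to 20 rows; each row shifts and turns the commanded pose from where the row before left it, along the tool's axes as they then stand; what a row does not reach is not made up. The controller multiplies each number of a shift by 0.02 m and each number of a turn by 0.1 rad. A row lasts 1/10 s, in which the tool goes at most 50 mm and 8.59 degrees, less where a joint would pass 70% of its speed; a pose out of reach is approached as far as the arm can. A call with a number of a shift or a turn outside -1 to 1 is refused whole. A call with a gripper value outside its range is refused whole. The fingers move at their own pace and stop on an object; FORCE is the grip in N (left out, the last holds). Time passes only in rows, so rows that do not move let the fingers close. It gives the time, the measured TCP pose, the force and the opening at its end, in the units of the state.
- robot.observe(): the state, without advancing time (a new reading comes with each control period).
- grab_frame(name): name is "scene" or "top"; returns a dict with "frame" (384x512x3 uint8, blue, green, red), "K" (3x3 intrinsics, pixels), "D" ([k1, k2, p1, p2, k3] as OpenCV has them; the pictures are not rectified), "rvec" (rotation vector, rad) and "tvec" (3), from world to camera coordinates, as OpenCV has them. Camera axes: x right, y down, z forward; pixel columns grow to the right and rows downward; lengths in m; the calibration is good to about 2 mm. A picture is of the moment at which its call begins. There is no depth.
- robot.sign_off(): hands the job in, once; it reports no verdict.
The state is a dict: "time": time; "joint_positions": joint angles; "joint_vel": joint speeds; "effort": joint torques, N m; "tcp_pos": TCP position; "eef_rot": TCP orientation; "force": force on the tool from outside, world axes, zero at the start; "wrist_torque": the same for the moment, N m; "width": finger opening in m.
Only numpy, scipy, OpenCV 4.12 (cv2) and the standard library are available. Lean on these libraries where they do the work, as an engineer would, in place of code of your own. Each camera call takes 0.05 s, during which the arm holds its last target.

### The job

A customer wants to scoop stones from the lidded bin. Slide the long catch tray through the open left end of the bin's stand, under the bin, until its end meets the stop inside; only then lift the bin's lid by its bar handle to 45 degrees and hold it there in the gripper. The lid falls shut by itself, so finish while still holding it steady at 45 degrees, with the tray fully in and the other things on the table left where they are.

Things in the scene. Friction and masses are not known exactly. Their poses are not given: they have to be found in the camera images.
- stand: Fixed plywood stand, 204 (x) by 224 mm (y), carrying a white open bin of stones (200 x 220 mm, rim 162 mm above the table). Origin: centre of its underside. Own -x is the front (to the robot), +y its left end as the robot sees it. Under its board (underside at 50 mm) a tunnel runs along y. Tray fully in: the tray's origin at x = 0, y = +65 mm in this frame, axes parallel.
- tunnel_mouth (a point): Middle of the tunnel's open left end, at table height: x = 0, y = +112 mm of the stand. Guide strips 16 mm high on both sides, and posts on them at the ends, have inner faces at x = -68 and +68 mm, so the way in is 136 mm wide and 50 mm high.
- tunnel_stop (a point): Middle, at table height, of the near face of the stop bar (30 mm high) across the tunnel: x = 0, y = -70 mm of the stand. The tray's -y end must come to it.
- tray: Loose long white catch tray, 0.25 kg, 120 (x) by 270 mm (y), walls 28 mm high, 4 mm thick. Origin: centre of its underside. Starts on the table left of the stand, -y end towards the tunnel (goes in first), turned up to 0.25 rad from the stand. Upright grip fin at the +y end: 12 mm thick (x), y = 95 to 131 mm, top 64 mm above the table. Fully in, the fin and 88 mm of tray stay outside.
- tray_grip (a point): A point in the tray's grip fin, on its middle, 54 mm above the tray's underside (10 mm below the fin's top), at x = 0, y = +113 mm of the tray.
- flap: The bin's flat grey lid with steel bar handle, about 0.35 kg: panel 204 x 226 x 6 mm. Origin on the hinge axis, middle of the back edge; shut, its axes are parallel to the stand's and the panel reaches to its own x = -204 mm; z is its upper face's normal (underside at z = 0). No catch, no spring: it falls shut by its weight from any angle; 1 to 3 N up at the bar lifts it.
- lid_bar (a point): Middle of the lid's bar handle: round bar, 10 mm in diameter, 100 mm long along y, on two end legs, at x = -185, z = +44 mm of the lid (38 mm above the panel's top, 19 mm behind the front edge, 206 mm above the table when shut). It may turn in the fingers as the lid swings.
- lid_hinge (a point): Middle of the hinge axis, which runs along the stand's y: at x = +100 mm, z = 162.5 mm in the stand's frame. The lid turns about it front edge up.
- lid_angle (a joint): Opening angle of the lid, rad: 0 shut, growing as the front edge rises, end stop at 1.3; 45 degrees is 0.785.
- bowl: Loose bystander: small white bowl of stones, 80 mm across, about 40 mm high, in front of the stand. Origin: centre of its underside.
- jar: Loose bystander: jar of stones with steel cap, 66 mm across, 111 mm high, at the right of the stand. Origin: centre of its underside.
- geode: Loose bystander: brown rounded stone with crystals on top, 62 mm across, about 40 mm high, in front of the left half of the stand. Origin: centre of its underside.
- scoop: Loose bystander: steel scoop lying on the table, 172 mm long, 56 mm wide, 30 mm high, near right. Origin: underside where pan and handle meet; pan to +x.
- sphere_stand: Loose bystander: polished stone ball 64 mm across on a dark wooden foot, one piece 78 mm high, far left. Origin: centre of its underside.

How it is judged:
By the outcome, as a careful person would: the job done as asked, in the order asked, and still so for the second after the job is handed in, while the arm keeps its last pose, push and grip.
It also fails if it takes over 45 s, if anything falls off the work surface, if the arm or the gripper's body presses on something with over 40 N, if the wrist force passes 120 N, or if a joint passes its speed limit or range.

## Working session

There is one attempt and no reset: what is moved stays moved. The work goes in short steps, Python scripts to look and compute and a shell command to move; the robot and the scene stay as the last step left them, time stands still between calls to the robot, and variables do not carry over. Pictures are saved under pics/ and viewed, and the job is handed in when it is done.

```bash
ls; mkdir -p pics; python3 - <<'E'
from workcell import robot, grab_frame
import cv2
s=robot.observe();print(s, robot.grip_point_offset)
for n in("scene","top"):
    f=grab_frame(n);cv2.imwrite(f"pics/{n}0.png",cv2.resize(f["frame"],(800,600),interpolation=cv2.INTER_CUBIC));print(n,f["K"],f["D"],f["rvec"],f["tvec"])
E
```

```text
pics
{'time': 0.0, 'joint_positions': array([-1.36659008e+00,  3.14023604e-01,  4.49843519e-02,  1.30356213e+00,
       -8.47960287e-06,  1.43121270e+00]), 'joint_vel': array([ 0.00152827,  0.00095801,  0.00030972, -0.00150458,  0.0010063 ,
       -0.00226317]), 'effort': array([-8.32121132e-04, -4.80628717e+01,  2.98530489e+01,  1.91867998e-02,
       -2.34776508e-04, -1.45406950e-06]), 'tcp_pos': array([ 0.19370469, -0.54086746,  0.23039784]), 'eef_rot': array([-9.01919078e-04,  9.85262006e-01,  1.71049600e-01, -3.33943464e-05]), 'force': array([0.30284511, 0.72632652, 0.66547575]), 'wrist_torque': array([-0.00607762, -0.03423274,  0.0047558 ]), 'width': 0.08537864496731733} 0.0187
scene [[460.69004663   0.         252.24987601]
 [  0.         460.69004663 192.67634239]
 [  0.           0.           1.        ]] [-0.15320809  0.          0.          0.          0.        ] [ 2.46271242e+00  4.84344976e-02 -1.82764370e-03] [-0.51767838  0.11439596  1.7204816 ]
top [[469.08499862   0.         258.27902808]
 [  0.         469.08499862 193.09575016]
 [  0.           0.           1.        ]] [0.04502536 0.         0.         0.         0.        ] [ 2.08698404 -2.14439506  0.16178241] [0.09237937 0.50911122 1.63002953]
```

View pics/scene0.png

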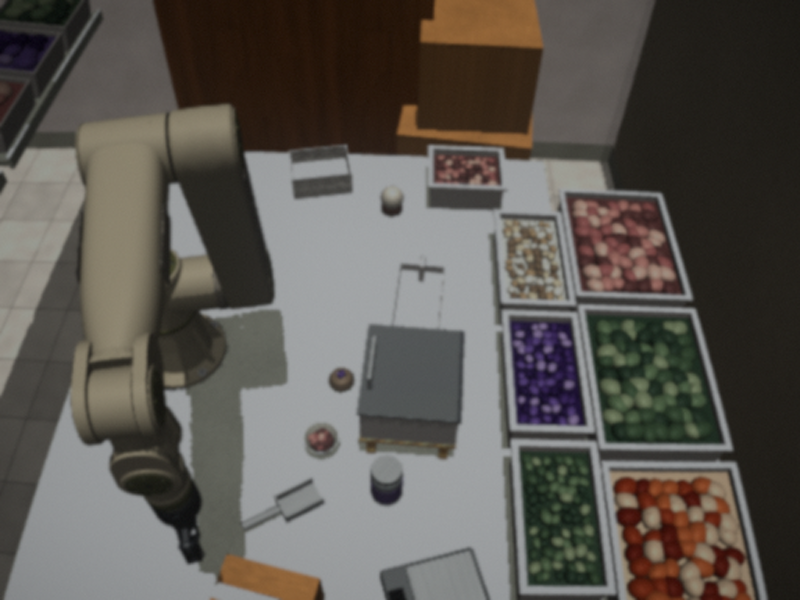

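View pics/top0.png

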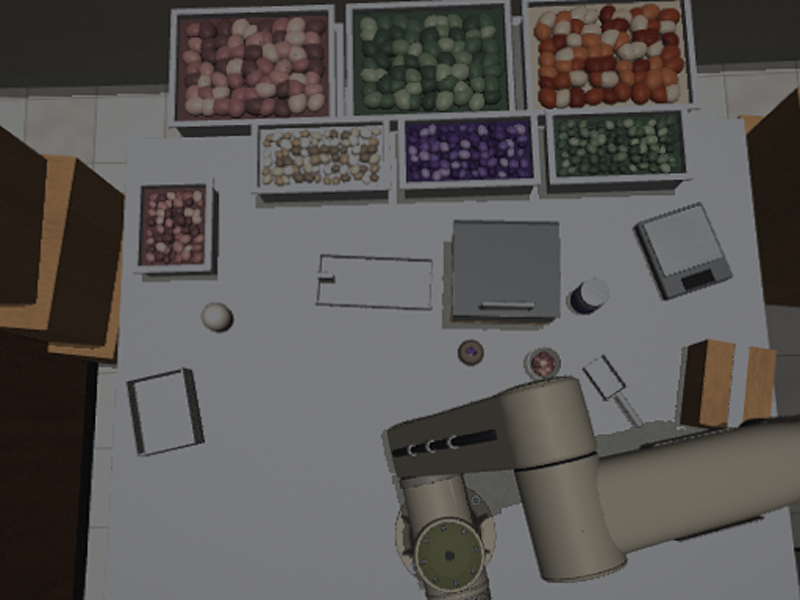

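The top view shows the tray at about (375,282), the stand and lid at (506,270) with the bar at (507,305), the geode at (470,352), and the bowl at (543,363). I'll enlarge these areas to read corners.

```bash
cat > h.py <<'E'
from workcell import robot, grab_frame
import cv2, numpy as np
def crop(n,x0,y0,w,h,s,out):
    f=grab_frame(n);c=f["frame"][y0:y0+h,x0:x0+w]
    c=cv2.convertScaleAbs(c,alpha=1.5)
    c=cv2.resize(c,None,fx=s,fy=s,interpolation=cv2.INTER_CUBIC)
    for i in range(0,w,10): cv2.putText(c,str(x0+i),(i*s,8),0,.3,(0,255,255),1); cv2.line(c,(i*s,10),(i*s,14),(0,255,255),1)
    for i in range(0,h,10): cv2.putText(c,str(y0+i),(0,i*s+4),0,.3,(0,255,255),1)
    cv2.imwrite("pics/"+out,c); return f
def ray(f,uv):
    R=cv2.Rodrigues(np.array(f["rvec"]))[0];p=cv2.undistortPoints(np.array(uv,float).reshape(-1,1,2),np.array(f["K"]),np.array(f["D"])).reshape(-1,2)
    d=np.c_[p,np.ones(len(p))]@R; c=-R.T@np.array(f["tvec"]).ravel(); return c,d
def at(f,uv,z):
    c,d=ray(f,uv); return c+d*((z-c[2])/d[:,2])[:,None]
def proj(f,P):
    return cv2.projectPoints(np.array(P,float).reshape(-1,3),np.array(f["rvec"]),np.array(f["tvec"]),np.array(f["K"]),np.array(f["D"]))[0].reshape(-1,2)
E
python3 - <<'E'
from h import *
crop("top",195,155,90,55,8,"t1.png");crop("top",275,130,120,80,6,"t2.png")
E
```

```text
(no output)
```

View pics/t1.png

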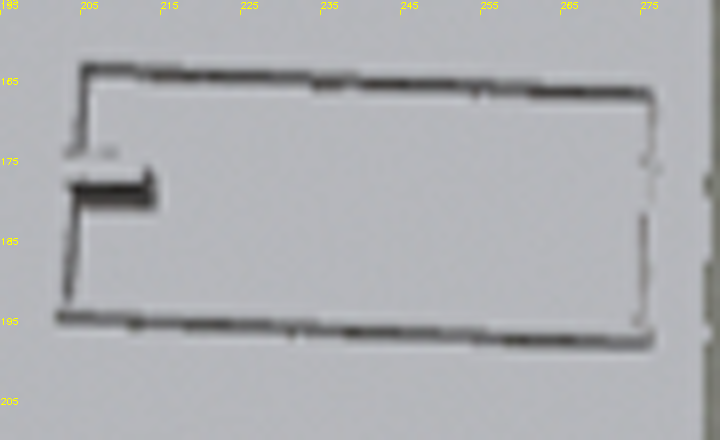

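View pics/t2.png

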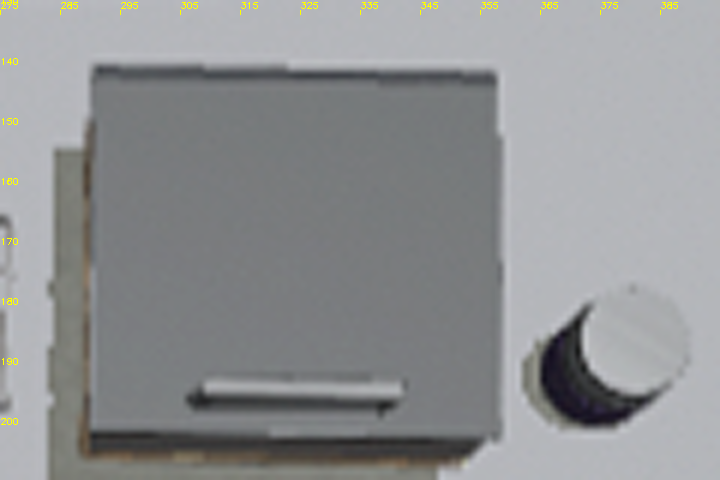

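```bash
python3 - <<'E'
from h import *
f=grab_frame("top")
c,_=ray(f,[[0,0]]);print("cam",c)
o=-0.5
print("lid TL TR BR BL",at(f,[[290.3+o,141.5+o],[357.7+o,142.7+o],[358.3+o,202.8+o],[290+o,202+o]],.1685).round(4))
print("bar ends",at(f,[[308.8+o,194.4+o],[342+o,194.4+o]],.211).round(4))
print("tray outer? ",at(f,[[205.3+o,163.2+o],[276.5+o,166.2+o],[276.5+o,198+o],[202+o,194.3+o]],.028).round(4))
print("same z0 ",at(f,[[205.3+o,163.2+o],[276.5+o,166.2+o],[276.5+o,198+o],[202+o,194.3+o]],0).round(4))
E
python3 - <<'E'
import sys;sys.path.insert(0,'.')
from h import *
crop("scene",230,155,80,70,9,"s1.png");crop("scene",220,195,90,105,5,"s2.png")
E
```

```text
cam [0.21271442 0.03877905 1.69645902]
lid TL TR BR BL [[ 0.6646 -0.035   0.1685]
 [ 0.6526 -0.2598  0.1685]
 [ 0.4491 -0.2494  0.1685]
 [ 0.4582 -0.0265  0.1685]]
bar ends [[ 0.4743 -0.0858  0.211 ]
 [ 0.4712 -0.1914  0.211 ]]
tray outer?  [[0.6339 0.2724 0.028 ]
 [0.6145 0.0118 0.028 ]
 [0.4968 0.0155 0.028 ]
 [0.5184 0.2849 0.028 ]]
same z0  [[0.641  0.2763 0.    ]
 [0.6212 0.0114 0.    ]
 [0.5016 0.0151 0.    ]
 [0.5235 0.289  0.    ]]
```

View pics/s1.png

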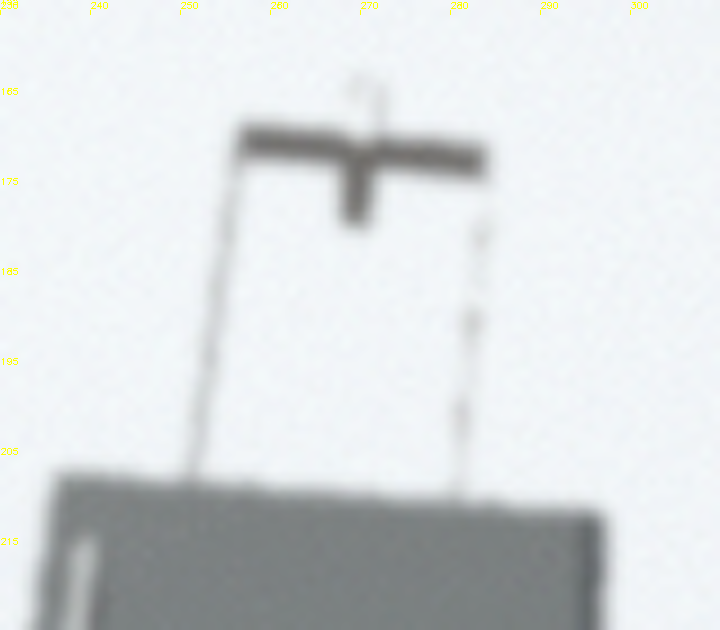

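View pics/s2.png

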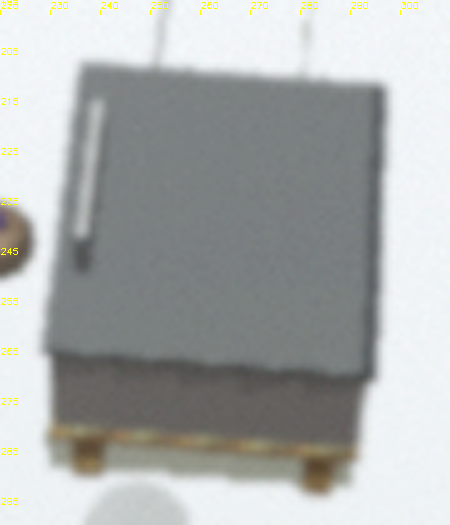

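```bash
cat >> h.py <<'E'
def T(p,x,y,yaw):
    p=np.array(p,float);c,s=np.cos(yaw),np.sin(yaw);q=p.copy();q[:,0]=x+c*p[:,0]-s*p[:,1];q[:,1]=y+s*p[:,0]+c*p[:,1];return q
def box(x0,x1,y0,y1,z): return [[x0,y0,z],[x1,y0,z],[x1,y1,z],[x0,y1,z]]
def overlay(n,stand,tray,x0,y0,w,h,s,out,ang=0):
    f=grab_frame(n);im=cv2.resize(cv2.convertScaleAbs(f["frame"][y0:y0+h,x0:x0+w],alpha=1.5),None,fx=s,fy=s,interpolation=cv2.INTER_CUBIC)
    def dr(P,col):
        q=(proj(f,P)-[x0,y0]+.5)*s
        cv2.polylines(im,[np.round(q*8).astype(np.int32)],True,col,1,cv2.LINE_AA,3)
    for z in(0,.028): dr(T(box(-.06,.06,-.135,.135,z),*tray),(0,0,255))
    dr(T(box(-.056,.056,-.131,.131,.028),*tray),(0,255,0))
    dr(T(box(-.006,.006,.095,.131,.064),*tray),(255,0,0))
    def lid(P):
        P=np.array(P,float);c,s_=np.cos(ang),np.sin(ang)
        return np.c_[.1+c*P[:,0]+s_*P[:,2],P[:,1],.1625-s_*P[:,0]+c*P[:,2]]
    dr(T(lid(box(-.204,0,-.113,.113,.006)),*stand),(0,0,255))
    dr(T(lid(box(-.190,-.180,-.05,.05,.044)),*stand),(0,255,0))
    dr(T(box(-.102,.102,-.112,.112,.05),*stand),(255,0,0))
    cv2.imwrite("pics/"+out,im)
E
python3 - <<'E'
from h import *
S=(.558,-.1428,-.046);Tr=(.569,.1455,-.078)
overlay("top",S,Tr,195,130,175,85,4,"o1.png");overlay("scene",S,Tr,225,155,80,140,4,"o2.png")
E
python3 -c "
import cv2,numpy as np
a=cv2.imread('pics/o1.png');b=cv2.imread('pics/o2.png');print(a.shape,b.shape)"
```

```text
(340, 700, 3) (560, 320, 3)
```

View pics/o1.png

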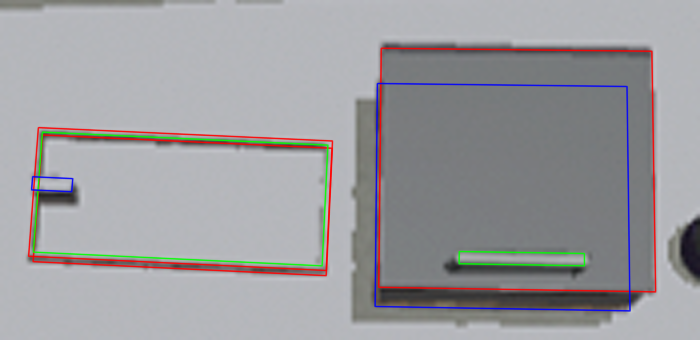

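View pics/o2.png

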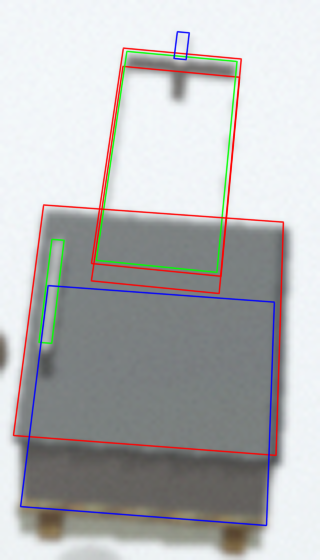

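The overlay fits the top view to within about 2 mm: stand (0.558, -0.143, yaw -0.046), tray (0.569, 0.1455, yaw -0.078). I'll turn the jaws to the tray's x axis, then travel in front of the stand to above the fin.

```bash
python3 -m crank '[[[0,0,-0.5,-1,1],[0,0,-0.5,-1,1],[0,0,0,-1,1],[0,0,0,-1,1],[0,0,0,-1,1],[0,0,0,-1,1],[0,0,0,-1,1],[0,0,0,-1,1],[0,0,0,-1,1],[0,0,0,-1,1],[0,0,0,-1,1],[0,0,0,-0.49,1],[0,0,0,0,1]]]' 60
```

```text
time: 1.75
tcp_pos: [0.1938, -0.5414, 0.2513]
eef_rot: [0.0, 0.734, 0.679, -0.0]
force: [-0.2, -0.9, 0.9]
width: 0.0854
```

```bash
python3 -m crank '[[[0.98,0.38,0,0,1],[0.98,0.38,0,0,1],[0.98,0.38,0,0,1],[0.98,0.38,0,0,1],[0.98,0.38,0,0,1],[0.98,0.38,0,0,1],[0.98,0.38,0,0,1],[0.98,0.38,0,0,1],[0.98,0.38,0,0,1],[0.98,0.38,0,0,1],[0.98,0.38,0,0,1],[0.98,0.38,0,0,1],[0.98,0.38,0,0,1],[0.98,0.38,0,0,1],[0.98,0.38,0,0,1],[0.98,0.38,0,0,1],[0.98,0.38,0,0,1],[0.98,0.38,0,0,1],[0.98,0.38,0,0,1],[0.98,0.38,0,0,1]]]'
python3 -m crank '[[[0.98,0.38,0,0,1],[0.98,0.38,0,0,1],[0.98,0.38,0,0,1],[0.98,0.38,0,0,1],[0.98,0.38,0,0,1],[0.98,0.38,0,0,1],[0.98,0.38,0,0,1],[0.98,0.38,0,0,1],[0.98,0.38,0,0,1],[0.98,0.38,0,0,1],[0.98,0.38,0,0,1],[0.98,0.38,0,0,1],[0.98,0.38,0,0,1],[0.98,0.38,0,0,1],[0.98,0.38,0,0,1],[0.98,0.38,0,0,1],[0.98,0.38,0,0,1],[0.98,0.38,0,0,1],[0.98,0.38,0,0,1],[0,0,0,0,1]]]'
```

```text
time: 3.75
tcp_pos: [0.3762, -0.1616, 0.2515]
eef_rot: [0.0, 0.735, 0.678, 0.0]
force: [-0.4, -0.4, 0.3]
width: 0.0851
time: 5.75
tcp_pos: [0.5496, 0.1995, 0.2508]
eef_rot: [-0.0, 0.734, 0.679, 0.0]
force: [-0.6, 0.1, -0.1]
width: 0.0857
```

```bash
python3 -m crank '[[[0.76,0.29,0,0,1],[0.76,0.3,0,0,1],[0.76,0.29,0,0,1],[0.76,0.3,0,0,1],[0,0,1,0,1],[0,0,1,0,1],[0,0,1,0,1],[0,0,1,0,1],[0,0,1,0,1],[0,0,1,0,1],[0,0,0,0,1],[0,0,0,0,1]]]'; python3 - <<'E'
from h import *
f=crop("scene",215,110,110,80,7,"s3.png");crop("top",180,120,130,90,6,"t3.png")
s=robot.observe();p=s["tcp_pos"];print(p,proj(f,[p]))
E
```

```text
time: 6.95
tcp_pos: [0.5768, 0.2558, 0.1314]
eef_rot: [-0.0, 0.734, 0.679, -0.0]
force: [-0.2, 0.8, 0.7]
width: 0.0851
[0.57788526 0.25632172 0.13273861] [[270.53655525 154.11801183]]
```

View pics/s3.png

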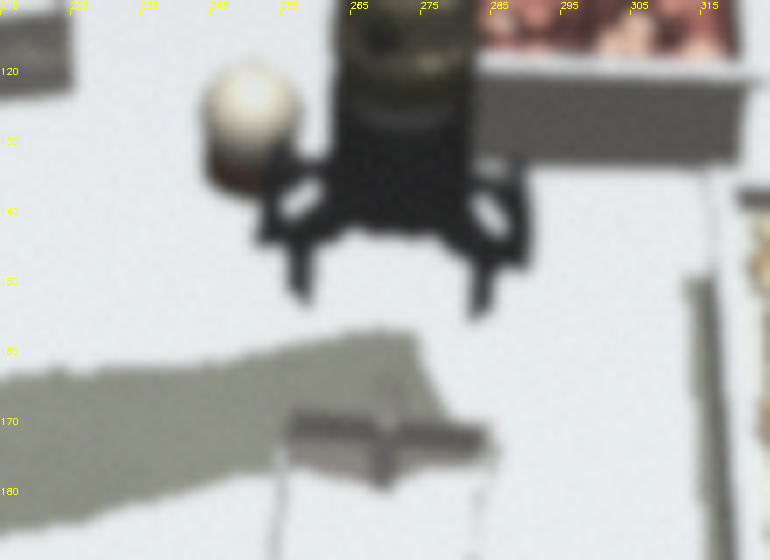

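View pics/t3.png

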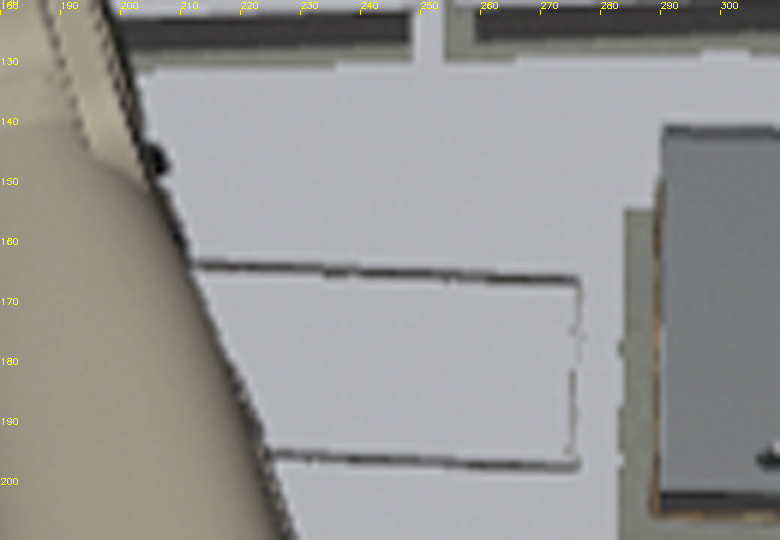

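The fingers (tips at 257 and 283) straddle the fin at u≈270. The tray hasn't moved. Next: descend and grip.

```bash
python3 -m crank '[[[0,0,0.96,0,1],[0,0,0.96,0,1],[0,0,0.96,0,1],[0,0,0.96,0,1],[0,0,0.96,0,1],[0,0,0,0,1],[0,0,0,0,-1],[0,0,0,0,-1],[0,0,0,0,-1],[0,0,0,0,-1],[0,0,0,0,-1],[0,0,0,0,-1],[0,0,0,0,-1],[0,0,0,0,-1]]]' 40
```

```text
time: 8.45
tcp_pos: [0.5779, 0.2565, 0.0361]
eef_rot: [0.0, 0.734, 0.679, 0.001]
force: [1.2, -0.3, 6.4]
width: 0.0111
```

```bash
python3 -m crank '[[[0,-0.04,0,-0.16,-1],[0,-0.04,0,-0.16,-1],[0,0,0,0,-1],[-0.3,0,0,0,-1],[-0.3,0,0,0,-1],[-0.3,0,0,0,-1],[-0.3,0,0,0,-1],[-0.3,0,0,0,-1],[-0.3,0,0,0,-1],[0,0,0,0,-1],[0,0,0,0,-1]]]'; python3 - <<'E'
from h import *
s=robot.observe();print(s["tcp_pos"],s["force"],s["wrist_torque"],s["width"],s["joint_positions"].round(2))
S=(.558,-.1428,-.046);p=s["tcp_pos"]
t=(p[0]-.113*.046,p[1]-.113*.999,-.046)
overlay("scene",S,t,215,110,110,140,4,"o3.png");overlay("top",S,t,180,110,195,120,4,"o4.png")
E
```

```text
time: 9.55
tcp_pos: [0.5744, 0.2214, 0.0361]
eef_rot: [-0.0, 0.723, 0.691, 0.001]
force: [0.3, 1.8, 5.6]
width: 0.0113
[0.5743644  0.22142173 0.03605214] [0.25306454 1.83413512 5.61382202] [0.41094838 0.04642755 0.01087878] 0.011295259242272551 [ 0.24  0.51 -0.16  0.9   0.    1.85]
```

View pics/o3.png

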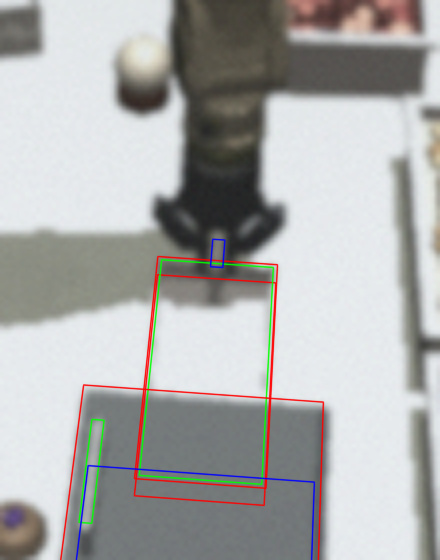

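View pics/o4.png

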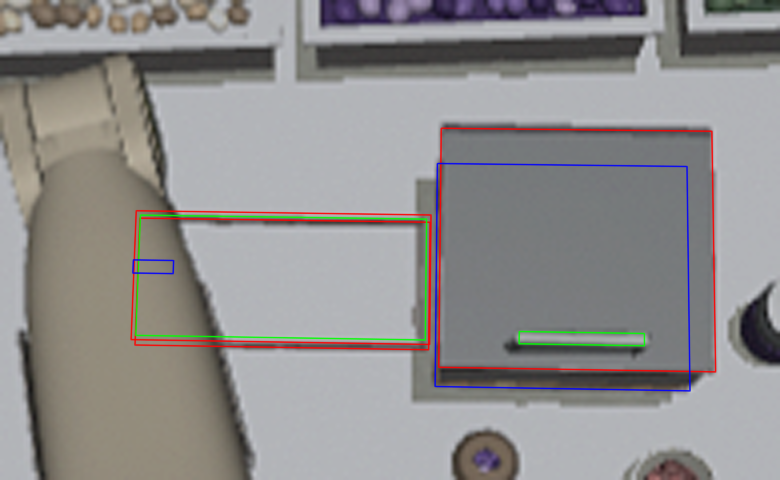

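The tray follows aligned, about 1 mm towards -x. Continuing in, short of the stop by about 17 mm.

```bash
python3 -m crank '[[[-0.5,0.05,0,0,-1],[-0.5,0,0,0,-1],[-0.5,0,0,0,-1],[-0.5,0,0,0,-1],[-0.5,0,0,0,-1],[-0.5,0,0,0,-1],[-0.5,0,0,0,-1],[0,0,0,0,-1]]]';  python3 -m crank '[[[-0.5,0,0,0,-1],[-0.5,0,0,0,-1],[-0.5,0,0,0,-1],[-0.5,0,0,0,-1],[-0.5,0,0,0,-1],[-0.5,0,0,0,-1],[-0.5,0,0,0,-1],[-0.5,0,0,0,-1],[-0.5,0,0,0,-1],[-0.5,0,0,0,-1],[0,0,0,0,-1]]]'; python3 - <<'E'
from h import *
s=robot.observe();print(s["tcp_pos"],s["force"],s["wrist_torque"],s["width"])
S=(.558,-.1428,-.046);p=s["tcp_pos"]
d=p[:2]-S[:2];print("stand xy",d@[.999,-.046],d@[.046,.999])
t=(p[0]-.113*.046,p[1]-.113*.999,-.046)
overlay("scene",S,t,215,110,110,140,4,"o5.png")
E
```

```text
time: 10.45
tcp_pos: [0.5721, 0.1507, 0.036]
eef_rot: [-0.0, 0.723, 0.691, 0.001]
force: [-0.4, 1.3, 7.1]
width: 0.0114
time: 11.55
tcp_pos: [0.5675, 0.0509, 0.036]
eef_rot: [-0.0, 0.723, 0.691, 0.001]
force: [0.0, 1.4, 7.6]
width: 0.0114
[0.56752511 0.05090391 0.03604199] [0.02297431 1.36851259 7.58873313] [0.2518171  0.10937052 0.07250887] 0.011439094126158025
stand xy 0.0006052085805462051 0.19394835654266276
```

View pics/o5.png

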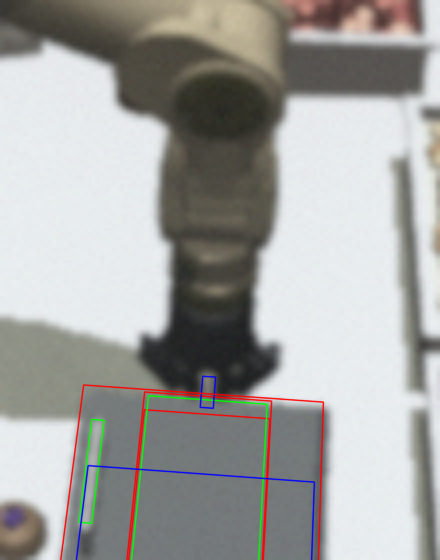

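Sliding freely at 1.4 N, about 16 mm to go. I'll approach the stop in small steps and watch the y force.

```bash
python3 -m crank '[[[-0.15,0,0,0,-1],[-0.15,0,0,0,-1],[-0.15,0,0,0,-1],[-0.15,0,0,0,-1],[0,0,0,0,-1]]]'; for i in 1 2; do :; done; python3 -m crank '[[[-0.1,0,0,0,-1],[0,0,0,0,-1]]]';python3 -m crank '[[[-0.1,0,0,0,-1],[0,0,0,0,-1]]]'
```

```text
time: 12.1
tcp_pos: [0.567, 0.0403, 0.036]
eef_rot: [-0.001, 0.723, 0.691, 0.002]
force: [0.2, 5.0, 7.1]
width: 0.0114
time: 12.3
tcp_pos: [0.5669, 0.0385, 0.036]
eef_rot: [-0.001, 0.723, 0.691, 0.002]
force: [-0.4, 6.7, 6.9]
width: 0.0109
time: 12.5
tcp_pos: [0.5668, 0.0366, 0.036]
eef_rot: [-0.001, 0.723, 0.691, 0.002]
force: [1.0, 7.3, 8.2]
width: 0.0111
```

```bash
python3 -m crank '[[[-0.1,0,0,0,-1],[0,0,0,0,-1]]]';python3 -m crank '[[[-0.1,0,0,0,-1],[0,0,0,0,-1]]]';python3 - <<'E'
from h import *
s=robot.observe();print(s["tcp_pos"],s["force"],s["wrist_torque"],s["width"])
S=(.558,-.1428,-.046);p=s["tcp_pos"]
d=p[:2]-S[:2];print("stand xy",d@[.999,-.046],d@[.046,.999])
E
```

```text
time: 12.7
tcp_pos: [0.5667, 0.0346, 0.036]
eef_rot: [-0.001, 0.723, 0.691, 0.002]
force: [-0.4, 7.0, 6.7]
width: 0.0112
time: 12.9
tcp_pos: [0.5666, 0.0327, 0.0361]
eef_rot: [-0.001, 0.723, 0.691, 0.002]
force: [0.2, 7.3, 7.1]
width: 0.0112
[0.56661531 0.03269325 0.03605054] [0.19569268 7.31849211 7.05981127] [1.1107396  0.01106209 0.00739644] 0.011248094194413569
stand xy 0.0005340085066144652 0.17571406028596478
```

```bash
python3 - <<'E'
from h import *
crop("scene",235,165,70,50,11,"s4.png");crop("top",225,150,80,60,9,"t4.png")
E
```

```text
(no output)
```

View pics/s4.png

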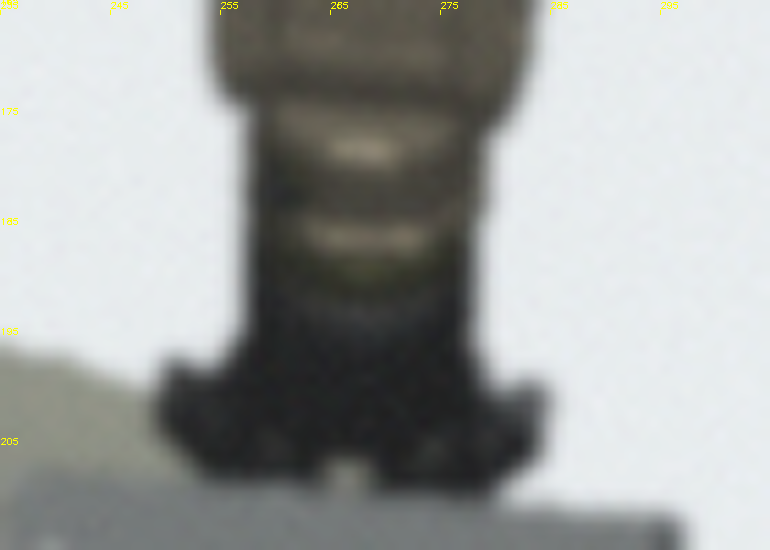

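View pics/t4.png

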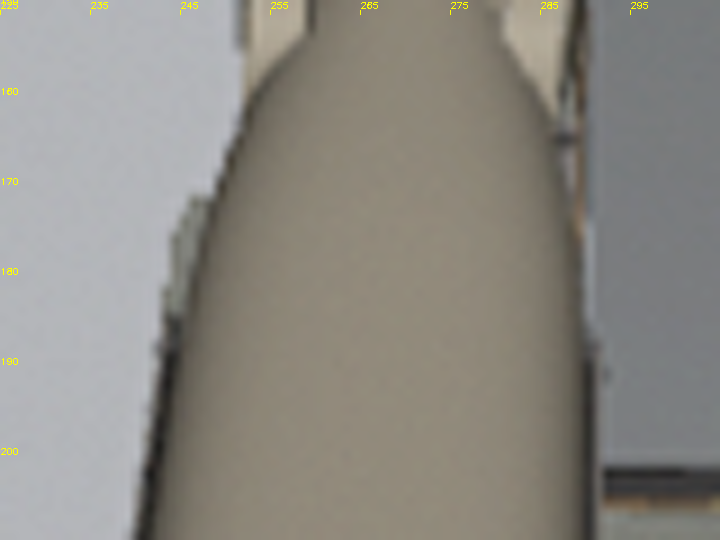

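Views are occluded by the arm. The force sits at 7 N, which could be either fin slip or a drag, so I'll grip harder and push a bit more to tell them apart.

```bash
python3 -m crank '[[[0,0,0,0,-1],[0,0,0,0,-1],[-0.1,0,0,0,-1],[0,0,0,0,-1]]]' 100;python3 -m crank '[[[-0.1,0,0,0,-1],[0,0,0,0,-1]]]'
```

```text
time: 13.4
tcp_pos: [0.5669, 0.0326, 0.0362]
eef_rot: [-0.002, 0.722, 0.692, 0.004]
force: [0.0, 14.1, 8.5]
width: 0.0103
time: 13.6
tcp_pos: [0.5674, 0.0325, 0.0362]
eef_rot: [-0.003, 0.722, 0.692, 0.005]
force: [4.2, 20.7, 6.5]
width: 0.0107
```

With a firmer grip the force climbs at once (14, then 21 N) while the TCP stays put. So the tray is against something solid, presumably the stop, and the earlier motion was the fin slipping. I'll unload, release, rise and check by sight from over the lid.

```bash
python3 -m crank '[[[0.2,0,0,0,-1],[0,0,0,0,-1],[0,0,0,0,1],[0,0,0,0,1],[0,0,0,0,1],[0,0,0,0,1],[0,0,0,0,1],[0,0,0,0,1]]]' 60; python3 -m crank '[[[0,0,-0.5,0,1],[0,0,-1,0,1],[0,0,-1,0,1],[0,0,-1,0,1],[0,0,-1,0,1],[0,0,-1,0,1],[0,0,-1,0,1],[0,0,-1,0,1],[0,0,-1,0,1],[0,0,-1,0,1],[0,0,-1,0,1],[0,0,-1,0,1],[0,0,-1,0,1],[0,0,0,0,1]]]'
```

```text
time: 14.4
tcp_pos: [0.566, 0.0305, 0.0351]
eef_rot: [-0.0, 0.723, 0.691, -0.0]
force: [-0.4, 0.8, 0.1]
width: 0.0856
time: 15.8
tcp_pos: [0.5674, 0.0306, 0.2891]
eef_rot: [0.002, 0.723, 0.691, 0.002]
force: [0.3, -0.3, 0.8]
width: 0.0856
```

```bash
python3 -m crank '[[[-0.96,-0.48,0,0,1],[-0.96,-0.48,0,0,1],[-0.96,-0.47,0,0,1],[-0.96,-0.47,0,0,1],[-0.96,-0.47,0,0,1],[-0.96,-0.47,0,0,1],[-0.96,-0.47,0,0,1],[-0.97,-0.47,0,0,1],[-0.97,-0.47,0,0,1],[0,0,0,0,1],[0,0,0,0,1]]]'; python3 - <<'E'
from h import *
S=(.558,-.1428,-.046)
t=(S[0]+.065*.046,S[1]+.065*.999,-.046)
overlay("scene",S,t,225,165,80,120,5,"o6.png");overlay("top",S,t,220,130,160,100,5,"o7.png")
E
```

```text
time: 16.9
tcp_pos: [0.4729, -0.1385, 0.285]
eef_rot: [-0.0, 0.724, 0.69, 0.0]
force: [1.4, -0.3, -0.1]
width: 0.0855
```

View pics/o6.png

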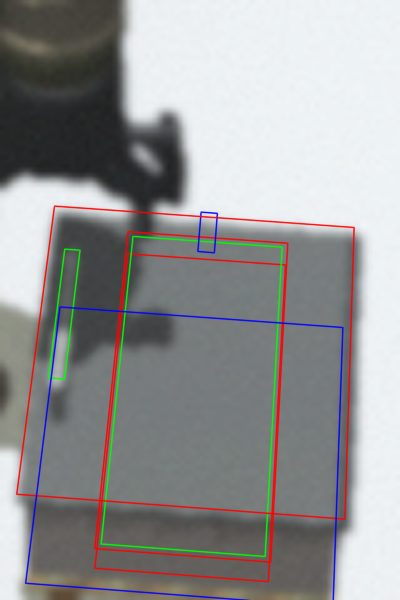

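View pics/o7.png

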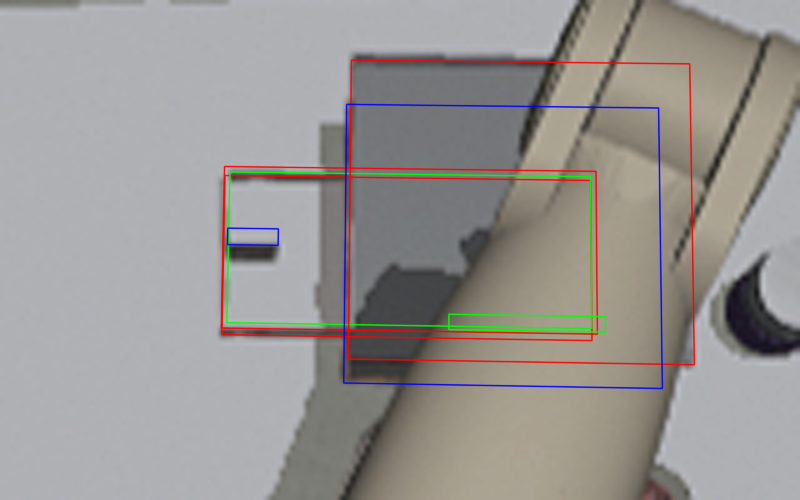

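```bash
python3 - <<'E'
from h import *
S=(.558,-.1428,-.046)
t=(S[0]+.065*.046,S[1]+.065*.999,-.046)
overlay("top",S,t,260,155,40,50,14,"o8.png");crop("top",260,155,40,50,14,"t8.png")
a=cv2.imread("pics/o8.png");b=cv2.imread("pics/t8.png");c=np.hstack([a,b]);cv2.imwrite("pics/c8.png",cv2.resize(c,(800,int(c.shape[0]*800/c.shape[1]))))
E
```

```text
(no output)
```

View pics/c8.png

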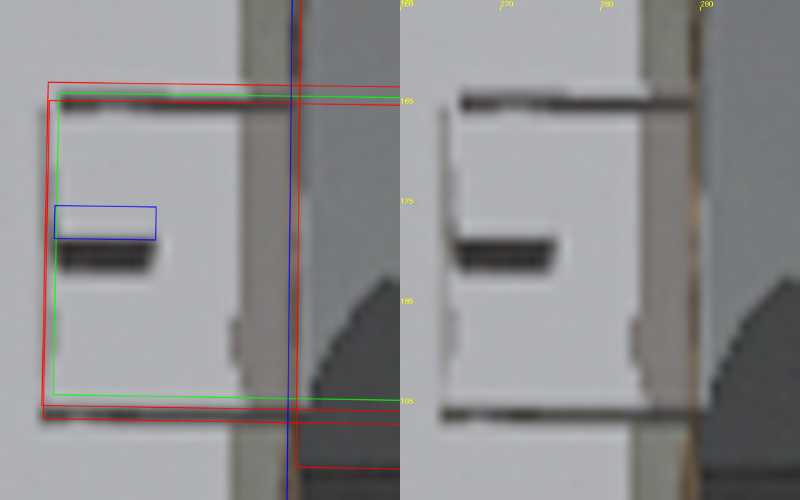

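The tray's outer end (u≈264.4) sits within about 1 mm of the fully-in model, maybe 0.015 rad off parallel. Together with the solid resistance, that confirms it is in. Next: descend on the bar, grip, and compute the arc.

```bash
python3 -m crank '[[[0,0,0.8,0,1],[0,0,0.8,0,1],[0,0,0.8,0,1],[0,0,0.8,0,1],[0,0,0.8,0,1],[0,0,0.8,0,1],[0,0,0,0,1],[0,0,0,0,-1],[0,0,0,0,-1],[0,0,0,0,-1],[0,0,0,0,-1],[0,0,0,0,-1],[0,0,0,0,-1],[0,0,0,0,-1]]]' 80
python3 - <<'E'
import numpy as np
a=np.radians(np.linspace(0,45,16)+13.38);x=-.1902*np.cos(a);z=.1902*np.sin(a)
print(np.c_[np.diff(x)/.02,-np.diff(z)/.02].round(2).tolist())
E
```

```text
time: 18.5
tcp_pos: [0.4737, -0.1386, 0.1899]
eef_rot: [0.001, 0.723, 0.691, 0.0]
force: [0.7, 0.6, 4.3]
width: 0.007
[[0.13, -0.48], [0.15, -0.47], [0.18, -0.47], [0.2, -0.46], [0.23, -0.44], [0.25, -0.43], [0.27, -0.42], [0.29, -0.4], [0.31, -0.39], [0.33, -0.37], [0.35, -0.35], [0.37, -0.33], [0.39, -0.31], [0.4, -0.29], [0.42, -0.27]]
```

```bash
python3 -m crank '[[[0,0,0,0,-1],[0,0,0,0,-1]]]'; python3 - <<'E'
from h import *
crop("scene",215,180,90,75,8,"s9.png")
E
```

```text
time: 18.7
tcp_pos: [0.4737, -0.1386, 0.1899]
eef_rot: [0.001, 0.723, 0.691, 0.0]
force: [0.3, 0.5, 4.9]
width: 0.0073
```

View pics/s9.png

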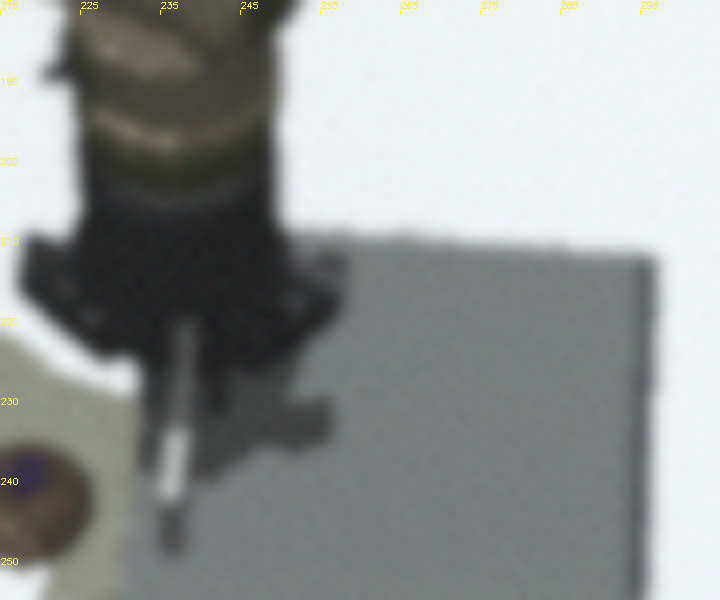

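The bar (bright, around (237,235)) runs between the two fingers, and the width is steady at 7 mm under 80 N. I'll start the arc.

```bash
python3 -m crank '[[[0,0.13,-0.48,0,-1],[0,0.15,-0.47,0,-1],[0,0.18,-0.47,0,-1],[0,0.2,-0.46,0,-1],[0,0.23,-0.44,0,-1],[0,0,0,0,-1]]]'; python3 - <<'E'
from h import *
overlay("scene",(.558,-.1428,-.046),(.561,-.078,-.046),200,150,120,140,4,"s10.png",np.radians(15))
E
```

```text
time: 19.35
tcp_pos: [0.4912, -0.1394, 0.237]
eef_rot: [0.0, 0.723, 0.691, -0.0]
force: [-2.4, -1.4, -2.5]
width: 0.0071
```

View pics/s10.png

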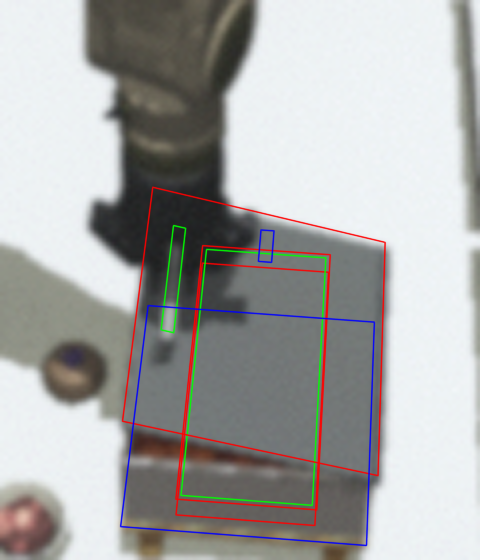

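The lid matches the 15° model. Continuing to 45°.

```bash
python3 -m crank '[[[0,0.25,-0.43,0,-1],[0,0.27,-0.42,0,-1],[0,0.29,-0.4,0,-1],[0,0.31,-0.39,0,-1],[0,0.33,-0.37,0,-1],[0,0.35,-0.35,0,-1],[0,0.37,-0.33,0,-1],[0,0.39,-0.31,0,-1],[0,0.4,-0.29,0,-1],[0,0.42,-0.27,0,-1],[0,0,0,0,-1],[0,0,0,0,-1],[0,0,0,0,-1]]]'; python3 - <<'E'
from h import *
s=robot.observe();print(s["tcp_pos"],s["force"],s["width"])
p=s["tcp_pos"];d=p[:2]-[.558,-.1428];xs=d@[.999,-.046]
for o in(.0187,.0166): print(np.degrees(np.arctan2(p[2]+o-.1625,.1-xs))-13.38, np.hypot(p[2]+o-.1625,.1-xs))
S=(.558,-.1428,-.046);t=(.561,-.078,-.046)
overlay("scene",S,t,200,130,120,150,4,"s11.png",np.radians(45))
overlay("top",S,t,220,110,160,120,5,"t11.png",np.radians(45))
cv2.imwrite("pics/full11.png",grab_frame("scene")["frame"])
E
```

```text
time: 20.7
tcp_pos: [0.557, -0.1427, 0.3099]
eef_rot: [0.001, 0.723, 0.69, -0.001]
force: [-9.5, -2.0, 11.3]
width: 0.0072
[ 0.55703198 -0.14269818  0.30993808] [-9.49494647 -1.98617104 11.27610096] 0.0071633945565593654
45.330525637468014 0.1944148955482378
45.00610726476656 0.1926234193727764
```

View pics/s11.png

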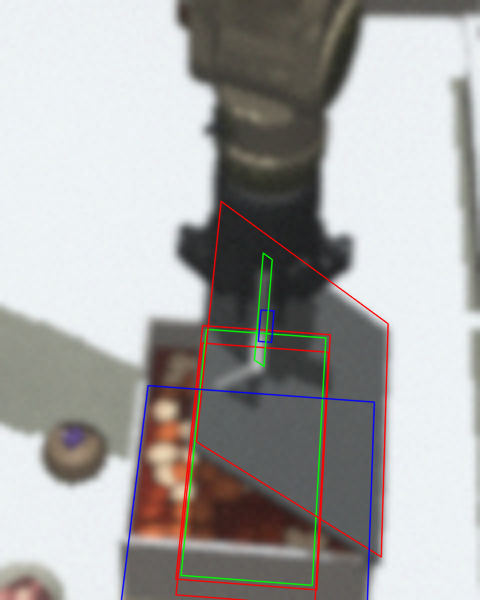

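View pics/t11.png

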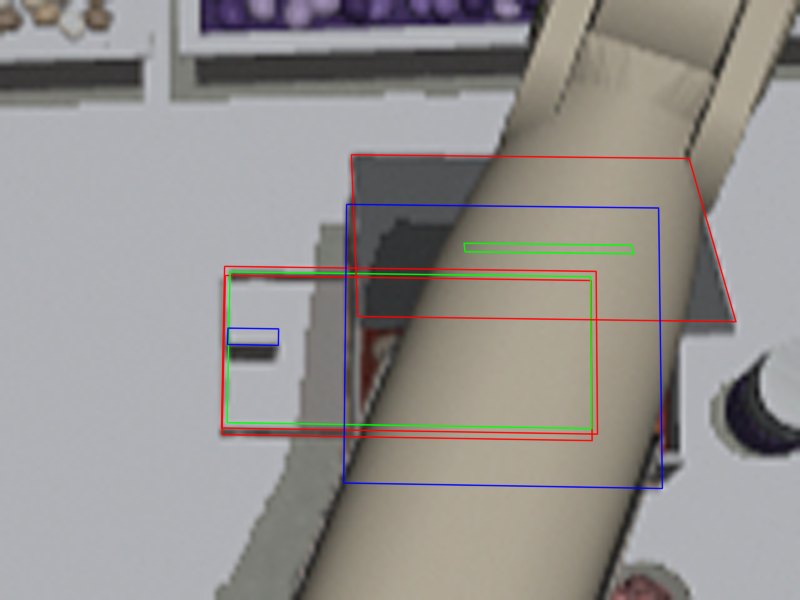

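View pics/full11.png

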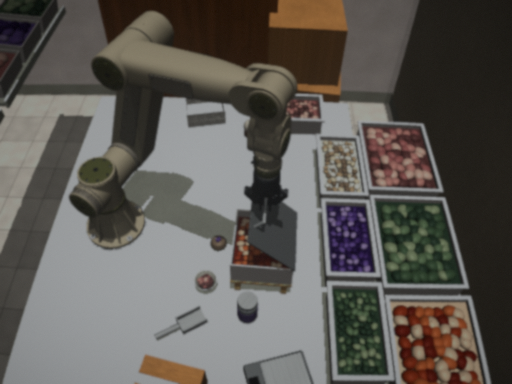

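```bash
python3 -m crank '[[[0,-0.04,-0.06,0,-1],[0,0,0,0,-1],[0,0,0,0,-1]]]'; python3 - <<'E'
from h import *
S=(.558,-.1428,-.046)
def lid(P,ang):
    P=np.array(P,float);c,s_=np.cos(ang),np.sin(ang)
    return T(np.c_[.1+c*P[:,0]+s_*P[:,2],P[:,1],.1625-s_*P[:,0]+c*P[:,2]],*S)
for n,(x0,y0,w,h,s),o in (("scene",(240,225,60,55,10),"a1.png"),("top",(285,135,90,50,8),"a2.png")):
    f=grab_frame(n);im=cv2.resize(cv2.convertScaleAbs(f["frame"][y0:y0+h,x0:x0+w],alpha=1.5),None,fx=s,fy=s,interpolation=cv2.INTER_CUBIC)
    for a,col in((42,(255,0,0)),(45,(0,255,0)),(48,(0,0,255))):
      for z in(0,.006):
        q=(proj(f,lid(box(-.204,0,-.113,.113,z),np.radians(a)))-[x0,y0]+.5)*s
        cv2.polylines(im,[np.round(q*8).astype(np.int32)],True,col,1,cv2.LINE_AA,3)
    cv2.imwrite("pics/"+o,im)
E
```

```text
time: 21.15
tcp_pos: [0.5569, -0.1427, 0.3099]
eef_rot: [0.001, 0.723, 0.69, -0.001]
force: [-5.6, -2.4, 5.4]
width: 0.0072
```

View pics/a1.png

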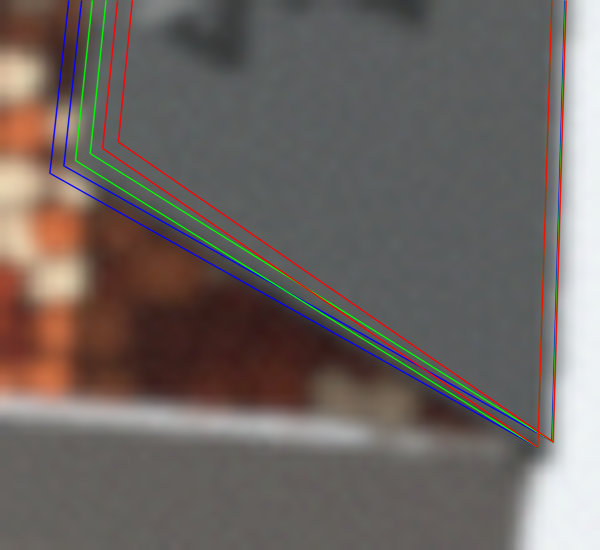

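View pics/a2.png

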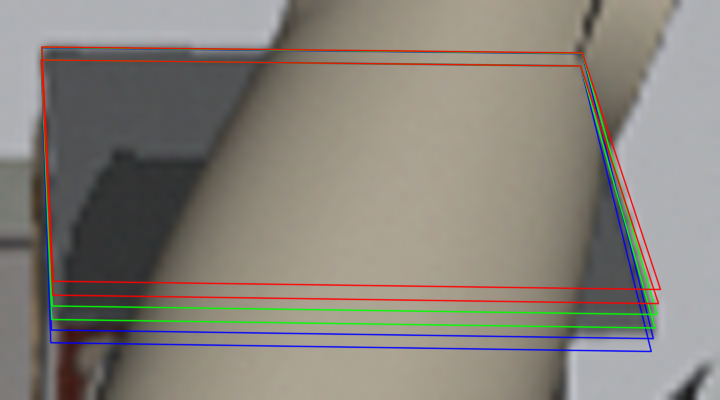

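The top view puts the lid at about 44.3°, the scene view at about 45°. I'll nudge up about 0.5°, relieving some radial strain at the same time.

```bash
python3 -m crank '[[[0,0.045,-0.085,0,-1],[0,0,0,0,-1],[0,0,0,0,-1],[0,0,0,0,-1],[0,0,0,0,-1],[0,0,0,0,-1]]]'; python3 - <<'E'
from h import *
S=(.558,-.1428,-.046)
def lid(P,ang):
    P=np.array(P,float);c,s_=np.cos(ang),np.sin(ang)
    return T(np.c_[.1+c*P[:,0]+s_*P[:,2],P[:,1],.1625-s_*P[:,0]+c*P[:,2]],*S)
x0,y0,w,h,s=285,135,90,50,8
f=grab_frame("top");im=cv2.resize(cv2.convertScaleAbs(f["frame"][y0:y0+h,x0:x0+w],alpha=1.5),None,fx=s,fy=s,interpolation=cv2.INTER_CUBIC)
q=(proj(f,lid(box(-.204,0,-.113,.113,0),np.radians(45)))-[x0,y0]+.5)*s
cv2.polylines(im,[np.round(q*8).astype(np.int32)],True,(0,255,0),1,cv2.LINE_AA,3)
cv2.imwrite("pics/a3.png",im);cv2.imwrite("pics/a4.png",cv2.resize(cv2.convertScaleAbs(f["frame"],alpha=1.4),(800,600)))
s=robot.observe();p=s["tcp_pos"];d=p[:2]-[.558,-.1428];xs=d@[.999,-.046];print(p,s["force"],np.abs(s["joint_vel"]).max(),np.degrees(np.arctan2(p[2]+.0166-.1625,.1-xs))-13.38)
E
```

```text
time: 21.85
tcp_pos: [0.5582, -0.1427, 0.3108]
eef_rot: [0.0, 0.723, 0.691, -0.0]
force: [-4.1, -4.3, 2.9]
width: 0.0071
[ 0.55816928 -0.14273857  0.3107727 ] [-5.48525386 -2.55067567  2.50111534] 0.001616367895525529 45.42425675622895
```

View pics/a3.png

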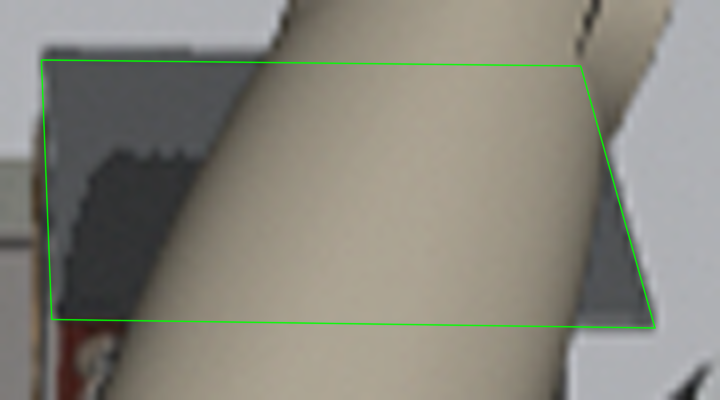

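View pics/a4.png

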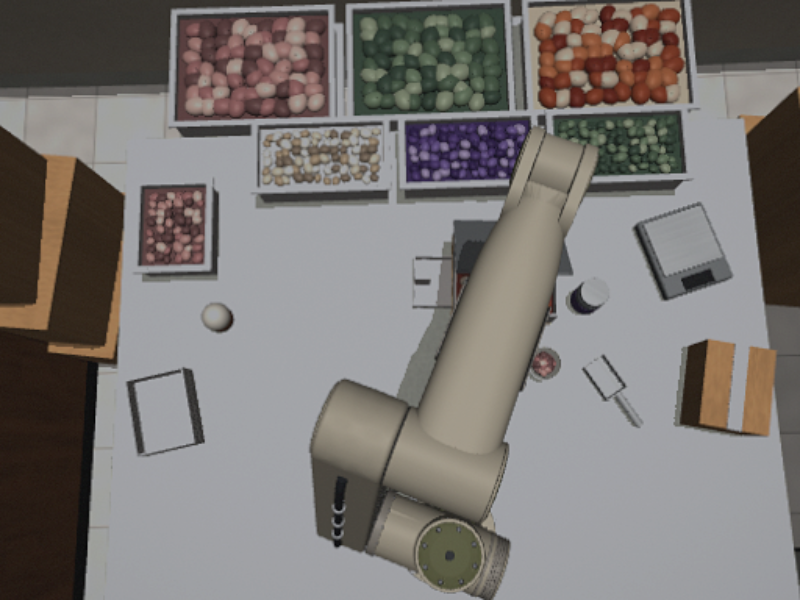

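The lid's lower front edge now lies on the 45° line at (654,327) and (55,320). The bystanders are where they were and the tray end is unmoved. The arm is steady, so I'm handing in.

```bash
python3 -c "
from workcell import robot
print(robot.sign_off()); s=robot.observe(); print(s['time'],s['tcp_pos'],s['width'])"
```

```text
the job is handed in; nothing more can be done
None
the job is handed in; nothing more can be done
```

The tray is in against the stop, and I handed the job in at about 22 s with the gripper holding the lid's bar at 45°. The tray went in first and the lid was lifted afterwards. No verdict is reported.

- **Tray:** Its outer end lay within about 1 mm of the fully-in position. It may be about 0.015 rad off parallel with the stand, which would leave one corner up to 2 mm short of the stop; I did not correct this. When it met resistance the fin first slipped a few millimetres in the 40 N grip. At 100 N the force rose to 21 N with no further travel. I took that as the stop, since the stop itself can't be seen from the cameras.
- **Lid:** The gripper position works out to 45.4° and the top picture fits the 45° outline to within about half a degree. Just before the last nudge the top view had shown 44.3° and the other camera about 45°. The arm was still, with about 6 N at the wrist.
- **Other things:** The bowl, jar, scoop and ball look unmoved in the last top picture. The arm hides the geode there, but it looked in place in the scene view taken with the lid up.

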